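Turn a freshly fitted wheel until its valve stem stands straight up

ROBOT

A 6-joint arm with a two-finger parallel gripper is mounted at the origin on a cart in front of the work surface, level with it; the furniture and walls round the work are solid. World frame = base frame: x ahead of the robot, y to its left, z up, the work surface at z = 0. Lengths are in mm, angles in degrees, forces in N, time in s.
With the tool pointing down it reaches from about 300 to 850 mm from the base axis. Payload 4.2 kg.
Tool frame: the origin (TCP) lies on the centre line of the jaws, within the pads' length; the fingertips stand 11 mm ahead of it and the grasp point (between the pads) lies 8 mm behind it; z points along the fingers, y is the line along which they close (so a half turn about z gives the same grasp; the last joint's range is limited). The gripper opens to 91 mm and grips with 3 to 60 N. Pads are 32 mm wide; open, the fingers measure 118 mm over their backs; the gripper's body (76 mm by 178 mm) begins 60 mm behind the grasp point.
Start: joints at [66.119, 18.312, 89.639, -0, 72.044, -1.146], TCP at [222.223, 530.339, 224.976] pointing down, gripper open.
Joint ranges: [-177.97, 177.97], [-48.28, 115.42], [12.27, 149.76], [-77.06, 257.06], [2.81, 150.46], [-146.56, 146.56]. Speed limits (degrees/s): [147.25, 147.25, 180, 180, 180, 180].

INTERFACE

Orientations are given as [roll, pitch, yaw] about the fixed x, y, z axes, in that order (R = Rz(yaw) Ry(pitch) Rx(roll)).
In Python, from workcell import env, grab_frame, camera_model, models gives the robot as it stands.
- The arm moves only by the shell command python3 -m crank 'ROWS' [FORCE]. ROWS is text: rows parted by semicolons, each of 7 numbers parted by spaces: the closure, from -1 (fully open) to 1 (shut), so that 0 is half open, then the shift along the tool's x, y, z in mm, then the turn, a rotation vector about the tool's x, y, z in degrees. A call has 1 to 10 rows; each row shifts and turns the commanded pose from where the row before left it, along the tool's axes as they then stand; what a row does not reach is not made up. A row lasts 1/8 s, in which the tool goes at most 62.5 mm and 10.7 degrees, less where a joint would pass 70% of its speed; a pose out of reach is approached as far as the arm can. A call is refused whole if a number of a shift passes 62.5 or a number of a turn 10.7, either way. A call with a gripper value outside its range is refused whole. The fingers move at their own pace and stop on an object; FORCE is the grip in N (left out, the last holds). Time passes only in rows, so rows that do not move let the fingers close. It gives the time, the measured TCP pose, the force, the opening and the grip force at its end, in the units of the state.
- env.state(): the state, without advancing time (a new reading comes with each control period).
- grab_frame(name): name is "scene" or "side" or "wrist"; returns the picture (400x640x3 uint8, blue, green, red); there is no depth.
- camera_model(name): a dict with "K" (3x3 intrinsics, pixels), "R" (3x3) and "t" (3): a world point X has camera coordinates R X + t; the wrist camera has in their place "mount" (4x4, takes a point from camera to tool coordinates, whose origin is the TCP and whose axes are the flange's). Camera axes: x right, y down, z forward; pixel columns grow to the right and rows downward; lengths in mm; the calibration is good to about 2 mm. A picture is of the moment at which its call begins: read the wrist's pose just before it. camera_model takes no time and is no camera call.
- env.job_done(): hands the job in; it is judged then, once.
Trained networks look in the newest picture that a camera, given by its name, has taken for a name from the list of things; names that differ only in an ending like _2 or _b are one class to them, and where a whole thing is asked for, a point or a joint stands for the part that bears it (a point fixed in the world has none). Each returns a list of dicts, best first, with "p" (0 to 1); they miss things now and then, are a little off and sometimes report something else, mostly with a low value. They report only what shows in the picture. A call takes as long as a camera call.
- models.search_frame(name, camera): "point" ([x, y, z] in mm, in world coordinates, good to about 4 mm: the middle of the surface that is visible of it).
The state is a dict: "time_s": time; "qpos": joint angles; "qvel": joint speeds; "effort": joint torques, N m; "ee_pos": TCP position; "ee_rot": TCP orientation; "force": force on the tool from outside, world axes, zero at the start; "torque": the same for the moment, N m; "gripper_width": finger opening in mm; "gripper_force": force on a finger pad.
Only numpy, scipy, OpenCV 4.12 (cv2) and the standard library are available. Lean on these libraries where they do the work, as an engineer would, in place of code of your own. Each camera call takes 0.05 s, during which the arm holds its last target. There are 200 camera calls.

TASK

The wheel on the stand has a newly fitted tyre that is about to be pumped up: with the fingertips gently push the wheel round by its white spokes, spoke after spoke, until the valve is at the very bottom of the rim and its stem with the red cap points straight up at the hub, then take the hand away and leave the wheel standing still. Do not set it spinning freely, do not touch the tyre, whose sides are wet with fitting soap, or the valve stem, and leave the loose things around the stand where they lie.

Things in the scene. Friction and masses are not known exactly. Their poses are not given: they have to be found in the camera images.
- wheel_stand: Fixed blue steel wheel stand. Origin: underside of its foot on the bench, straight below the wheel's centre. z up; x level, along the axle, away from the robot, 17 to 43 degrees right of straight ahead (the wheel's open front faces -x); y level, in the wheel's plane, to its left seen from the front. Foot 200x190x10 mm (x -70 to 130); post 40 mm square, 213 high, behind the wheel at x 60 to 100.
- hub_centre (a point): Centre of the upright wheel, on its level axle, 185 mm above the bench. White hub: radius 21 mm, reaching 22 mm either side of the wheel's mid-plane, a button to 26 mm in front. Rim: inside radius 94 mm, 34 mm wide. Frame turns with the wheel: x along the axle as the stand's x, z from the valve towards the hub (so up when the job is done). Nothing stands in front of the wheel.
- spoke_mid (a point): Middle (radius 60 mm) of the spoke at 180 degrees from the valve. Five white spokes, 72 degrees apart, run from hub to rim, at 36, 108, 180, 252 and 324 degrees from the valve, which sits midway between two. Each is 11 to 13 mm thick the way it is pushed and reaches 21 mm either side of the mid-plane at radius 40 mm, 19 at 60, 14 at the rim. Clear gap between two: 53 mm at radius 55 mm.
- wheel (a joint): Wheel angle, rad, about the stand's x: 0 or any multiple of 2 pi when the valve is at the bottom, stem straight up. Grows as the wheel turns clockwise seen from the front (bottom to the left, left side up). Turns either way without a stop; starts between 1.3 and 5.0. Hub drag about 0.12 N m (2 N at 60 mm); wheel and tyre 0.7 kg, balanced; coasts little and stays where it is left.
- valve_cap (a point): Inner end of the valve stem's red dust cap, 58 mm from the axle; turns with the wheel. Brass stem 8 mm thick, cap 11 mm thick and 17 long, standing 36 mm in from the rim in the mid-plane and pointing at the hub. Must not be pushed. A yellow dot of 13 mm on each side of the tyre marks the valve too. z axis as the wheel's: from valve to hub.
- tyre: Black tyre round the rim, wet with soap, not to be touched: from radius 110 to 150 mm, 40 mm wide (20 mm either side of the mid-plane). Origin at the centre of the wheel. Its top is 335 mm above the bench, its lowest point 35 mm.
- valve_stem: The valve stem with its cap (see valve_cap). Origin at the centre of the wheel, axes as the wheel's.
- oil_can: Loose dark oil can with a bent spout, 68 x 70 x 173 mm, to the right of the wheel; origin at the middle of its underside. A bystander.
- jam_jar: Loose lidded glass jar, 64 mm across, 97 mm high, to the left of the wheel; origin at the middle of its underside. A bystander.
- spanner: Loose steel spanner 159 mm long, 8 mm thick, flat on the bench in front of the wheel; origin under its middle. A bystander.

How it is judged:
By the outcome, as a careful person would: the job done as asked, in the order asked, and still so for the second after the job is handed in, with the robot touching nothing.
It also fails if it takes over 54 s, if anything falls off the work surface, if the arm or the gripper's body presses on something with over 40 N, if the wrist force passes 120 N, or if a joint passes its speed limit or range.

## Working session

There is one attempt and no reset: what is moved stays moved. The work goes in short steps, Python scripts to look and compute and a shell command to move; the robot and the scene stay as the last step left them, time stands still between calls to the robot, and variables do not carry over. Pictures are saved under pics/ and viewed, at most 10 in all, crops included, and the job is handed in when it is done.

```bash
ls; mkdir -p pics; python3 - <<'E'
from workcell import env, grab_frame, camera_model, models
import cv2,numpy as np
a=grab_frame("scene");
cv2.imwrite("pics/a.png",a)
for n in ["wheel","hub_centre","valve_cap","spoke_mid","wheel_stand","oil_can","jam_jar","spanner"]:
    print(n,[(np.round(d["point"]).tolist(),round(d["p"],2)) for d in models.search_frame(n,"scene")[:3]])
b=grab_frame("side");cv2.imwrite("pics/b.png",b)
for n in ["hub_centre","valve_cap","wheel_stand"]:
    print(n,[(np.round(d["point"]).tolist(),round(d["p"],2)) for d in models.search_frame(n,"side")[:3]])
for c in ["scene","side"]:
    m=camera_model(c); R=np.array(m["R"]); print(c,(-R.T@np.array(m["t"])).round(),R[2].round(2))
print(camera_model("wrist")); print(env.state())
E
```

```text
pics
wheel [([620.0, -63.0, 284.0], 0.7)]
hub_centre [([616.0, -55.0, 284.0], 0.93)]
valve_cap []
spoke_mid [([620.0, -59.0, 289.0], 0.73)]
wheel_stand [([663.0, -75.0, 113.0], 0.7)]
oil_can [([546.0, -435.0, 63.0], 0.83)]
jam_jar [([767.0, 97.0, 96.0], 0.76)]
spanner [([607.0, 84.0, 7.0], 0.5)]
hub_centre [([586.0, -66.0, 284.0], 0.86)]
valve_cap []
wheel_stand [([647.0, -79.0, 105.0], 0.85), ([587.0, -62.0, 287.0], 0.48)]
scene [  36. -422. 1309.] [ 0.46  0.23 -0.86]
side [ -31. -311. 1025.] [ 0.62  0.17 -0.77]
{'K': array([[345.78706583,   0.        , 320.93909332],
       [  0.        , 345.78706583, 196.61267107],
       [  0.        ,   0.        ,   1.        ]]), 'mount': array([[ 4.03768995e-04, -9.56013914e-01, -2.93321042e-01,
         8.24087796e+01],
       [ 9.99999763e-01,  5.49519599e-04, -4.14492878e-04,
        -7.80173329e-01],
       [ 5.57446620e-04, -2.93320805e-01,  9.56013909e-01,
        -1.59727788e+02],
       [ 0.00000000e+00,  0.00000000e+00,  0.00000000e+00,
         1.00000000e+00]])}
{'time_s': 0.65, 'qpos': array([ 6.61206907e+01,  1.83122260e+01,  8.96390630e+01, -1.92675581e-04,
        7.20422003e+01, -1.14466654e+00]), 'qvel': array([-0.08670149, -0.01568957, -0.03052521, -0.1541144 , -0.03392568,
        0.0065659 ]), 'effort': array([ 3.27428597e-04, -4.12176847e+01, -2.32167310e+01,  7.27791293e-02,
        3.76753835e-02, -2.96861586e-06]), 'ee_pos': array([222.21573257, 530.35331939, 224.97222791]), 'ee_rot': array([1.79993494e+02, 3.13321877e-04, 1.57265417e+02]), 'force': array([-0.09744316,  0.39590146, -0.51824809]), 'torque': array([0.01396413, 0.00582082, 0.00660978]), 'gripper_force': 0.0, 'gripper_width': 91.00465892659614}
```

View pics/a.png

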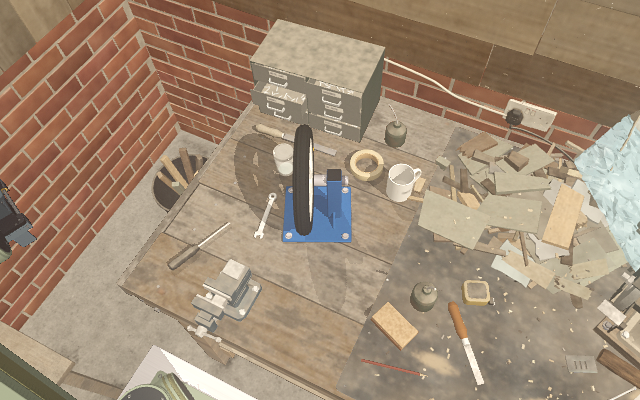

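View pics/b.png

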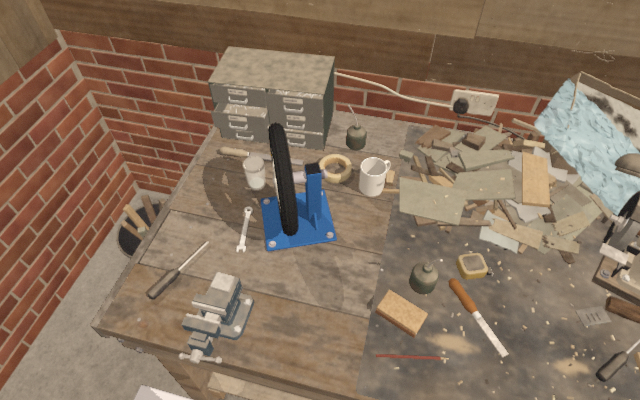

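The scene view shows the blue stand at about (318,210) and the side view at about (298,218). Both see the wheel edge-on, with its front to the left, so the valve isn't visible. I'll fit the stand pose from the blue silhouette and then look from the front with the wrist camera.

```bash
cat > h.py <<'E'
import numpy as np,cv2
from scipy.spatial.transform import Rotation as Ro
def Rz(a): return Ro.from_euler('z',a,degrees=True).as_matrix()
def proj(m,X):
    c=np.asarray(X)@np.array(m["R"]).T+np.array(m["t"]).ravel(); p=c@np.array(m["K"]).T
    return p[:,:2]/p[:,2:]
def wristcam(cm,s):
    R=Ro.from_euler('xyz',s["ee_rot"],degrees=True).as_matrix(); T=np.eye(4);T[:3,:3]=R;T[:3,3]=s["ee_pos"]
    M=np.linalg.inv(T@np.array(cm["mount"])); return dict(K=cm["K"],R=M[:3,:3],t=M[:3,3])
E
cat > fit.py <<'E'
from h import *
from workcell import camera_model
from scipy.optimize import minimize
import itertools
box=lambda a,b,c,d,e,f:np.array(list(itertools.product((a,b),(c,d),(e,f))),float)
foot=box(-70,130,-95,95,0,10);post=box(60,100,-20,20,0,213)
th=np.linspace(0,2*np.pi,60);ty=np.array([[x,150*np.cos(t),185+150*np.sin(t)] for x in(-14,14) for t in th]+[[x,142*np.cos(t),185+142*np.sin(t)] for x in(-20,20) for t in th])
D=[]
for n,f in(("scene","pics/a.png"),("side","pics/b.png")):
    im=cv2.imread(f);h=cv2.cvtColor(im,cv2.COLOR_BGR2HSV)
    mk=((h[...,0]>100)&(h[...,0]<125)&(h[...,1]>140)).astype(np.uint8);mk[:100]=0;mk[280:]=0;mk[:,:200]=0;mk[:,400:]=0
    D.append((camera_model(n),cv2.resize(mk,None,fx=3,fy=3,interpolation=cv2.INTER_NEAREST)))
def cost(p):
    c=0
    for m,mk in D:
        s=np.zeros_like(mk)
        for k,v in((foot,1),(post,1),(ty,0)):
            q=proj(m,k@Rz(p[2]).T+[p[0],p[1],0])*3+1
            cv2.fillConvexPoly(s,cv2.convexHull((q*16).astype(np.int32)),v,shift=4)
        c+=1-(s&mk).sum()/(s|mk).sum()
    return c
best=min((minimize(cost,[640,-60,y],method="Nelder-Mead",options=dict(initial_simplex=[[620,-60,y],[660,-60,y],[620,-90,y],[620,-60,y+8]])) for y in(-20,-30,-40)),key=lambda r:r.fun)
print(best.x,best.fun,[int(m.sum()/9) for _,m in D])
E
python3 fit.py
```

```text
[674.10072847 -29.35967217 -65.58440353] 1.187341202199852 [0, 2840]
```

```bash
python3 -c "
import cv2
for f,p in (('pics/a.png',(295,235)),('pics/a.png',(335,190)),('pics/b.png',(315,190))):
    i=cv2.imread(f);print(i[p[1],p[0]],cv2.cvtColor(i,cv2.COLOR_BGR2HSV)[p[1],p[0]])
"
sed -i 's/h\[...,0\]>100/h[...,0]>95/; s/<125/<130/; s/mk\[:100\]=0;mk\[280:\]=0/mk[:100]=0;mk[280:]=0/' fit.py; sed -i 's/    D.append/    print(mk.sum());D.append/' fit.py; python3 fit.py
```

```text
[193 144 103] [106 119 193]
[154 115  88] [108 109 154]
[135  91  52] [106 157 135]
0
2840
[674.10072847 -29.35967217 -65.58440353] 1.187341202199852 [0, 2840]
```

```bash
sed -i 's/>140/>85/' fit.py; python3 fit.py
```

```text
2666
3034
[672.51661136 -27.73018581 -65.30059403] 0.34013113528326544 [2666, 3034]
```

```bash
cat >> fit.py <<'E'
for y in (-65,-30):
    r=minimize(lambda p:cost([p[0],p[1],y]),[650,-50],method="Nelder-Mead",options=dict(initial_simplex=[[640,-60],[680,-60],[640,-20]]));print(y,r.x,r.fun)
o=[]
p=best.x
for (m,mk),f in zip(D,("pics/a.png","pics/b.png")):
    im=cv2.resize(cv2.imread(f),None,fx=3,fy=3)
    for k in(foot,post,ty):
        q=proj(m,k@Rz(p[2]).T+[p[0],p[1],0])*3+1
        cv2.polylines(im,[cv2.convexHull(q.astype(np.int32))],True,(0,255,0),1)
    o.append(im[330:780,690:1090]); print(proj(m,np.array([[0,0,0],[300,0,0],[222,530,225]])))
cv2.imwrite("pics/c.png",np.hstack(o))
E
python3 fit.py
```

```text
2666
3034
[672.51661136 -27.73018581 -65.30059403] 0.34013113528326544 [2666, 3034]
-65 [672.5154915  -27.71280386] 0.3405883093076112
-30 [665.3597579  -20.88682394] 1.3799915617604503
[[169.79153158 428.98367968]
 [235.07198817 318.49276349]
 [ 18.68239376 226.76807813]]
[[173.39410583 481.4790411 ]
 [229.99612067 338.0614098 ]
 [-33.89794756 271.26307257]]
```

View pics/c.png

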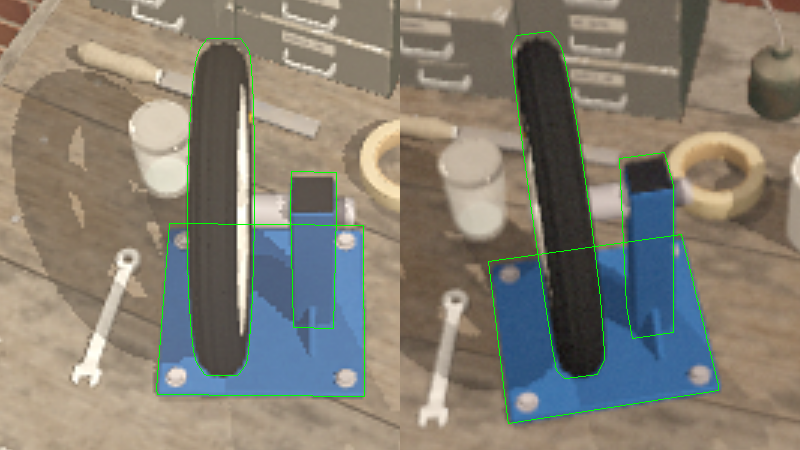

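The fit is right: the stand is at (672.5,-27.7) with yaw -65.3. A yellow dot shows on the back at about (250,118) in the left half of this crop, which is scene pixel (313,149). From the dot I'll get the wheel angle and plan the first move to a frontal view.

```bash
cat >> h.py <<'E'
S=np.array([672.5,-27.7,0.]);YAW=-65.3
H=S+[0,0,185]
def W(p): return Rz(YAW)@np.asarray(p,float)+H      # wheel-fixed-level frame (x axle,y left,z up about hub) -> world
def L(p): return Rz(YAW).T@(np.asarray(p,float)-H)
def pose(pitch,roll=0):  # tool z along stand x pitched down, tool x down; columns world
    z=np.array([np.cos(np.radians(pitch)),0,-np.sin(np.radians(pitch))]);x=np.array([-np.sin(np.radians(pitch)),0,-np.cos(np.radians(pitch))])
    return Rz(YAW)@np.c_[x,np.cross(z,x),z]@Rz(roll)
def plan(s,pts,R1=None,n=None,g=1,step=60):
    R=Ro.from_euler('xyz',s["ee_rot"],degrees=True);p=np.array(s["ee_pos"]);out=[]
    rv=np.zeros(3) if R1 is None else (R.inv()*Ro.from_matrix(R1)).as_rotvec(degrees=True)
    if n is None: n=max(1,int(np.ceil(max(np.abs(rv).max()/10.5,np.linalg.norm(rv)/10.5,sum(np.linalg.norm(np.diff(np.vstack([p,pts]),axis=0),axis=1))/step))))
    P=np.vstack([p,pts]);d=np.r_[0,np.cumsum(np.linalg.norm(np.diff(P,axis=0),axis=1))]
    for i in range(n):
        f=lambda u:np.array([np.interp(u*d[-1],d,P[:,k]) for k in range(3)])
        sh=R.inv().apply(f((i+1)/n)-f(i/n));out.append(" ".join("%g"%v for v in np.r_[g,sh.round(1),(rv/n).round(2)]))
        R=R*Ro.from_rotvec(rv/n,degrees=True)
    print(n,np.linalg.norm(rv).round(1));[print("; ".join(out[i:i+10])) for i in range(0,n,10)]
E
python3 - <<'E'
from h import *
from workcell import env,camera_model
m=camera_model("scene");R=np.array(m["R"]);c=-R.T@np.array(m["t"]).ravel()
d=R.T@np.linalg.inv(m["K"])@[313.3,149.3,1]
lc=L(c);ld=Rz(YAW).T@d
for X in(20,):
    q=lc+ld*(X-lc[0])/ld[0];print(q,np.hypot(q[1],q[2]),np.degrees(np.arctan2(q[1],-q[2]))%360)
for n in([546,-435,0],[767,97,0],[607,84,0]):print(L(n))
s=env.state()
plan(s,[W([-300,-120,80]),W([-210,0,20])],pose(10))
E
```

```text
[ 20.         102.8961906   -5.37007779] 103.03622554534441 87.01248511261932
[ 317.17519587 -285.12354362 -185.        ]
[ -73.80253126  137.96204688 -185.        ]
[-128.85065676  -12.83153348 -185.        ]
10 88.9
1 -46.1 -31.7 -5.6 2.96 -7.6 3.53; 1 -48.2 -28.9 2.2 2.96 -7.6 3.53; 1 -49.1 -25.6 10.1 2.96 -7.6 3.53; 1 -48.7 -21.8 17.8 2.96 -7.6 3.53; 1 -47.1 -17.8 25.2 2.96 -7.6 3.53; 1 -44.2 -13.5 32.1 2.96 -7.6 3.53; 1 -40.2 -9 38.3 2.96 -7.6 3.53; 1 -11.3 31.2 42.4 2.96 -7.6 3.53; 1 0.1 38.8 40.7 2.96 -7.6 3.53; 1 7.8 40.6 38.2 2.96 -7.6 3.53
```

```bash
python3 -m crank '1 -46 -32 -6 3 -7.6 3.5; 1 -48 -29 2 3 -7.6 3.5; 1 -49 -26 10 3 -7.6 3.5; 1 -49 -22 18 3 -7.6 3.5; 1 -47 -18 25 3 -7.6 3.5'; python3 -c "
from workcell import env;s=env.state();print(s['qpos'].round(1),s['qvel'].round(1))"
```

```text
time_s: 1.27
ee_pos: [373.8, 293.1, 254.8]
ee_rot: [-169.6, 39.8, 142.6]
force: [0.7, 0.2, -0.7]
gripper_width: 44.0
gripper_force: 0.0
[ 60.7  16.  100.5 -36.9  84.3  22.6] [-16.    3.9  22.1 -55.8  14.6  35.4]
```

```bash
python3 -m crank '1 -44 -14 32 3 -7.6 3.5; 1 -40 -9 38 3 -7.6 3.5; 1 -11 31 42 3 -7.6 3.5; 1 0 39 41 3 -7.6 3.5; 1 8 41 38 3 -7.6 3.5; 1 0 0 0 0 0 0'; python3 - <<'E'
from h import *
from workcell import env,camera_model,grab_frame
s=env.state();print(s['qpos'].round(1),L(s['ee_pos']),(Rz(YAW).T@Ro.from_euler('xyz',s["ee_rot"],degrees=True).as_matrix()).round(2))
im=grab_frame("wrist");cv2.imwrite("pics/w1.png",im)
m=wristcam(camera_model("wrist"),s)
th=np.linspace(0,2*np.pi,73)
for r in(94,150):
    q=proj(m,[W([-17,r*np.sin(t),-r*np.cos(t)]) for t in th]);cv2.polylines(im,[q.astype(np.int32)],True,(0,0,255),1)
cv2.imwrite("pics/w1o.png",im)
E
```

```text
time_s: 2.02
ee_pos: [585.1, 161.7, 196.9]
ee_rot: [-173.2, 80.2, 121.2]
force: [0.2, -0.6, 0.9]
gripper_width: 0.2
gripper_force: 0.0
[ 44.   41.2  98.4 -68.7  95.   51. ] [-208.62668759   -0.22883708   11.87316042] [[-0.17  0.    0.99]
 [-0.02  1.   -0.01]
 [-0.99 -0.02 -0.17]]
```

View pics/w1o.png

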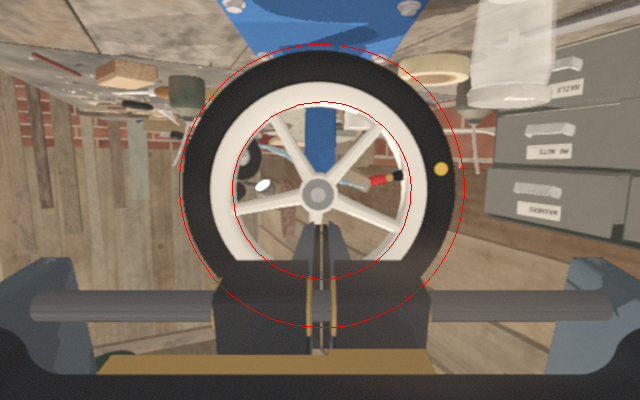

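The view is upside down: image up is world down, and image right is the wheel's left. The red cap is at (378,181), the yellow dot at (441,169) and the hub at (318,195), so the wheel angle is about +80°. I'll put the fingertips in the free gap at 296°, on the right and slightly below the hub. From there I'll push the 260° spoke up to the top.

```bash
cat > meas.py <<'E'
from h import *
from workcell import env,camera_model,grab_frame
import sys
s=env.state();im=grab_frame("wrist");cv2.imwrite(sys.argv[1],im);m=wristcam(camera_model("wrist"),s)
h=cv2.cvtColor(im,cv2.COLOR_BGR2HSV);c=-m["R"].T@m["t"];lc=L(c)
def hit(uv,X):
    d=Rz(YAW).T@m["R"].T@np.linalg.inv(m["K"])@[uv[0],uv[1],1];return lc+d*(X-lc[0])/d[0]
u,v=np.meshgrid(range(640),range(400))
d=np.stack([u,v,np.ones_like(u)],-1)@(Rz(YAW).T@m["R"].T@np.linalg.inv(m["K"])).T
rr=lambda X:(lambda q:np.hypot(q[...,1],q[...,2]))(lc+d*((X-lc[0])/d[...,0])[...,None])
r20=rr(-20);r0=rr(0)
for n,mk,X in(("dot",(h[...,0]>15)&(h[...,0]<32)&(h[...,1]>120)&(r20>112)&(r20<148),-20),("cap",((h[...,0]<8)|(h[...,0]>172))&(h[...,1]>150)&(r0>50)&(r0<85),0)):
    k,l,st,ce=cv2.connectedComponentsWithStats(mk.astype(np.uint8))
    for i in sorted(range(1,k),key=lambda i:-st[i,4])[:2]:
        q=hit(ce[i],X);print(n,st[i,4],ce[i].round(1),q.round(1),"r",np.hypot(q[1],q[2]).round(1),"th",np.degrees(np.arctan2(q[1],-q[2])).round(2))
# hub button: grey disc in middle of white hub
q=proj(m,[W([-26,0,0])]);print("hub predicted px",q)
print("tcp",L(s["ee_pos"]).round(1),s["qpos"].round(1),s["force"].round(1),s["time_s"])
E
python3 meas.py pics/w2.png; python3 - <<'E'
from h import *
from workcell import env
s=env.state();a=np.radians(296)
zt=np.array([np.cos(.175),0,-.174])
t=lambda x,a,r=58:W(np.array([x,r*np.sin(a),-r*np.cos(a)])-11*zt+[0,0,0])
plan(s,[t(-50,a)],n=4);
E
python3 -c "
import cv2;i=cv2.imread('pics/w2.png')[90:290,170:470];cv2.imwrite('pics/w2c.png',cv2.resize(i,None,fx=2.5,fy=2.5))"
```

```text
dot 178 [441.2 163.8] [-20.  122.4 -29. ] r 125.8 th 76.68
dot 69 [308.2 308.4] [-20.  -13.7 130.7] r 131.4 th -174.03
cap 147 [378.4 175.2] [  0.   61.2 -14.9] r 63.0 th 76.31
hub predicted px [[322.58702529 190.45658124]]
tcp [-209.5   -1.2   16.1] [ 44.1  40.8  98.4 -68.7  95.1  51. ] [ 0.2 -0.4  0.8] 2.075
4 0.0
1 4.3 -12.5 38.6 0 0 0; 1 4.3 -12.5 38.6 0 0 0; 1 4.3 -12.5 38.6 0 0 0; 1 4.3 -12.5 38.6 0 0 0
```

View pics/w2c.png

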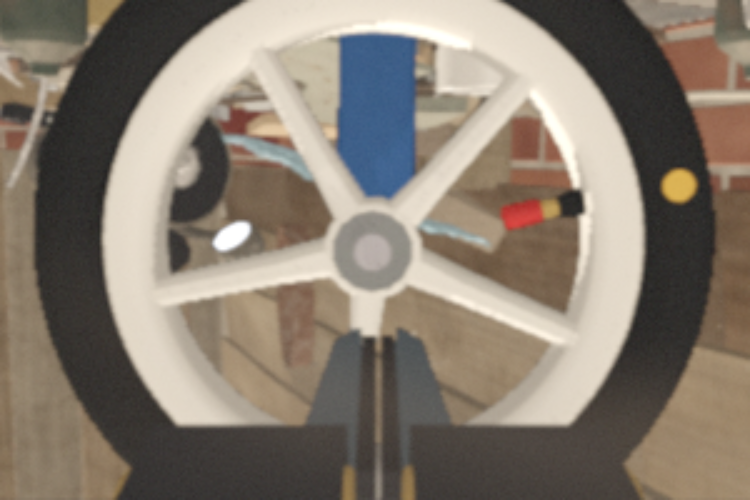

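The close crop shows the hub at (373,251), the cap at (520,215) and the valve at about 77°. The spoke to push points image-left to (160,297), and the gap above it is free. Now the approach.

```bash
python3 -m crank '1 4 -13 38.5 0 0 0; 1 4 -13 38.5 0 0 0; 1 4 -13 38.5 0 0 0; 1 4 -13 38.5 0 0 0; 1 0 0 0 0 0 0; 1 0 0 0 0 0 0'; python3 meas.py pics/w3.png
```

```text
time_s: 2.88
ee_pos: [592.1, 18.3, 167.4]
ee_rot: [-178.2, 79.5, 115.4]
force: [0.5, 0.3, 1.4]
gripper_width: 0.4
gripper_force: 0.0
dot 1172 [247.2 364.2] [ -20.  -105.8   74.2] r 129.2 th -125.06
dot 404 [590.9 222. ] [-20.  122.4 -29. ] r 125.8 th 76.67
cap 390 [481.8 235.1] [  0.   61.1 -15. ] r 62.9 th 76.16
hub predicted px [[404.08611551 265.74378127]]
tcp [-75.4 -53.8 -17.6] [ 32.6  39.  111.1 -77.   85.3  60. ] [0.5 0.3 1.4] 2.875
```

View pics/w3.png

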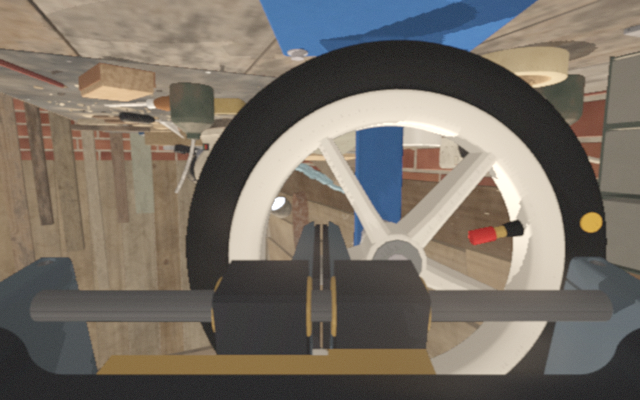

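Joint 4 has reached its limit at -77°. I'll identify a simple arm model from the recorded states and use it to choose a tool orientation with margin.

```bash
cat > ik.py <<'E'
from h import *
from workcell import env
from scipy.optimize import least_squares
s=env.state()
D=[([66.119,18.312,89.639,0,72.044,-1.146],[222.223,530.339,224.976]),([44.1,40.8,98.4,-68.7,95.1,51],W([-209.5,-1.2,16.1])),(s["qpos"],s["ee_pos"]),([60.7,16,100.5,-36.9,84.3,22.6],[373.8,293.1,254.8])]
y=lambda a:Ro.from_euler('y',a,degrees=True).as_matrix()
C=Rz(-90)
def fk(q,k):
    A=Rz(q[0]);F=y(q[1]+q[2]);R=A@F@Rz(q[3])@y(q[4])@Rz(q[5])@C
    p=A@(np.array([k[0],0,k[1]])+y(q[1])@[0,0,k[2]]+F@[k[3],0,k[4]])+R[:,2]*k[5];return p,R
Rs=Ro.from_euler('xyz',s["ee_rot"],degrees=True).as_matrix()
def rot_err():return np.degrees(np.arccos(np.clip((np.trace(fk(s["qpos"],np.zeros(6))[1].T@Rs)-1)/2,-1,1)))
if rot_err()>90: C=Rz(90)
f=least_squares(lambda k:np.concatenate([fk(q,k)[0]-p for q,p in D[:3]]+[0.001*(k-[0,300,400,0,400,250])]),[0,300,400,0,400,250]);K=f.x
if __name__=="__main__":
    print("rot",rot_err(),K.round(1));[print((fk(q,K)[0]-p).round(1)) for q,p in D]
lo=np.array([-177,-48,13,-73,4,-146]);hi=np.array([177,115,149,256,150,146])
def ik(p,R,q0):
    def e(q):
        a,B=fk(q,K);return np.r_[(a-p),Ro.from_matrix(R.T@B).as_rotvec()*200]
    r=least_squares(e,np.clip(q0,lo+.1,hi-.1),bounds=(lo,hi));return r.x,np.abs(r.fun).max()
def tool(pitch,yaw,roll=0):
    return Rz(yaw)@pose(pitch,roll)
def tip(x,a,R,r=58): a=np.radians(a);return W([x,r*np.sin(a),-r*np.cos(a)])-11*R[:,2]
E
cat > t.py <<'E'
from ik import *
print("now local",(Rz(YAW).T@Rs).round(2))
for pitch in(10,20,30):
  for yaw in(0,-8,-15):
    R=tool(pitch,yaw);q=s["qpos"];o=[]
    for x,a in((-60,296),(3,296),(3,280),(3,250),(3,220),(3,195)):
        q,e=ik(tip(x,a,R),R,q);o.append((round(q[3],1),round(e,1)))
    print(pitch,yaw,o,q.round())
E
python3 ik.py; python3 t.py
```

```text
rot 0.0 [ 18.7 147.6 565.2  22.7 405.4 312.6]
[10.5 -4.6  0.1]
[ 0.  -0.3 -0.2]
[0.  0.3 0.1]
[ 6.3  2.6 -1.6]
now local [[-0.18  0.02  0.98]
 [-0.    1.   -0.02]
 [-0.98 -0.01 -0.18]]
10 0 [(np.float64(-73.0), np.float64(15.9)), (np.float64(-73.0), np.float64(28.9)), (np.float64(-73.0), np.float64(28.0)), (np.float64(-73.0), np.float64(25.5)), (np.float64(-73.0), np.float64(23.3)), (np.float64(-73.0), np.float64(23.7))] [ 25.  33.  98. -73.  84.  40.]
10 -8 [(np.float64(-72.3), np.float64(0.0)), (np.float64(-73.0), np.float64(12.4)), (np.float64(-73.0), np.float64(12.0)), (np.float64(-73.0), np.float64(11.1)), (np.float64(-73.0), np.float64(10.1)), (np.float64(-73.0), np.float64(10.3))] [ 25.  37.  95. -73.  89.  43.]
10 -15 [(np.float64(-67.5), np.float64(0.0)), (np.float64(-72.1), np.float64(0.0)), (np.float64(-72.2), np.float64(0.0)), (np.float64(-72.2), np.float64(0.0)), (np.float64(-72.4), np.float64(0.0)), (np.float64(-72.6), np.float64(0.0))] [ 25.  40.  92. -73.  94.  44.]
20 0 [(np.float64(-73.0), np.float64(1.2)), (np.float64(-73.0), np.float64(12.5)), (np.float64(-73.0), 
[... 800 characters left out ...]
, np.float64(0.0)), (np.float64(-68.7), np.float64(0.0)), (np.float64(-67.1), np.float64(0.0)), (np.float64(-66.1), np.float64(0.0))] [ 22.  26.  99. -66.  71.  30.]
30 -8 [(np.float64(-61.1), np.float64(0.0)), (np.float64(-64.9), np.float64(0.0)), (np.float64(-64.5), np.float64(0.0)), (np.float64(-63.5), np.float64(0.0)), (np.float64(-62.4), np.float64(0.0)), (np.float64(-61.8), np.float64(0.0))] [ 22.  29.  93. -62.  78.  31.]
30 -15 [(np.float64(-56.8), np.float64(0.0)), (np.float64(-60.3), np.float64(0.0)), (np.float64(-60.1), np.float64(0.0)), (np.float64(-59.4), np.float64(0.0)), (np.float64(-58.8), np.float64(0.0)), (np.float64(-58.5), np.float64(0.0))] [ 21.  32.  88. -58.  84.  32.]
```

```bash
sed -i '/^def tip/d' ik.py; echo 'def tip(x,a,R,r=62): a=np.radians(a);return W([x,r*np.sin(a)-2,-r*np.cos(a)])-11*R[:,2]' >> ik.py
python3 - <<'E'
from ik import *
R=tool(20,-8);plan(s,[tip(-45,296,R)],R,n=3)
E
```

```text
3 11.8
1 0.5 -0.8 7 2.22 3.17 0.73; 1 0.1 -0.5 7 2.22 3.17 0.73; 1 -0.3 -0.2 7 2.22 3.17 0.73
```

```bash
python3 -m crank '1 0.5 -0.8 7 2.2 3.2 0.7; 1 0 -0.5 7 2.2 3.2 0.7; 1 -0.3 -0.2 7 2.2 3.2 0.7; 1 0 0 0 0 0 0; 1 0 0 0 0 0 0'; cat > pl.py <<'E'
from ik import *
import sys
# args: list of x,angle waypoints ; n rows
R=tool(20,-8);print("q4",s["qpos"].round(1)[3:],"tip",(L(s["ee_pos"]+11*Rs[:,2])+[0,2,0]).round(1))
n=int(sys.argv[1]);w=[tuple(map(float,v.split(","))) for v in sys.argv[2:]]
plan(s,[tip(a,b,R,*c) for a,b,*c in w],R,n=n)
E
python3 pl.py 4 -4,296; python3 meas.py pics/w4.png; python3 -c "
import cv2;i=cv2.imread('pics/w4.png');cv2.imwrite('pics/w4c.png',i)"
```

```text
time_s: 3.55
ee_pos: [597.6, -1.8, 159.9]
ee_rot: [-179.1, 70.0, 107.6]
force: [0.2, 0.3, -0.3]
gripper_width: 0.8
gripper_force: 0.0
q4 [-68.5  81.2  52.4] tip [-44.6 -56.6 -28.9]
4 0.3
1 -3.8 1.6 9.3 -0.01 -0 0.08; 1 -3.8 1.6 9.3 -0.01 -0 0.08; 1 -3.8 1.6 9.3 -0.01 -0 0.08; 1 -3.8 1.6 9.3 -0.01 -0 0.08
dot 1091 [225.2 364.1] [ -20.  -121.6   44.9] r 129.6 th -110.25
dot 14 [217.4 283.1] [ -20.  -127.8   -4.9] r 127.9 th -87.82
cap 487 [523.3 270.2] [  0.   61.7 -15.1] r 63.5 th 76.27
hub predicted px [[427.40352954 301.42460852]]
tcp [-54.8 -57.2 -25.1] [ 28.5  36.5 105.8 -68.5  81.2  52.4] [ 0.2  0.3 -0.3] 3.55
```

View pics/w4.png

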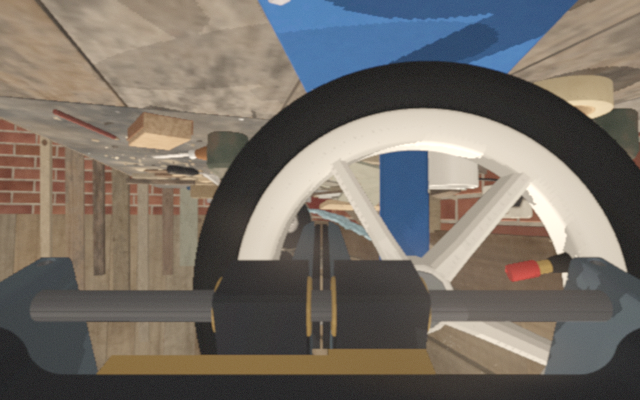

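The fingertips, near (322,225), stand in front of the free gap. The 329° spoke runs from (340,165) to the hub. Now to insert.

```bash
python3 -m crank '1 -3.8 1.6 9.3 0 0 0; 1 -3.8 1.6 9.3 0 0 0; 1 -3.8 1.6 9.3 0 0 0; 1 -3.8 1.6 9.3 0 0 0; 1 0 0 0 0 0 0; 1 0 0 0 0 0 0'; python3 pl.py 8 -4,290 -4,284 -4,278 -4,272 -4,266 -4,260
```

```text
time_s: 4.35
ee_pos: [615.5, -39.3, 161.3]
ee_rot: [-179.1, 70.0, 107.5]
force: [0.2, -0.0, 0.3]
gripper_width: 0.5
gripper_force: 0.0
q4 [-71.4  79.   51.4] tip [ -3.1 -56.1 -27.5]
8 0.3
1 -4.1 -1.7 -2 -0.02 -0.01 0.04; 1 -4.3 -1.5 -1.6 -0.02 -0.01 0.04; 1 -4.5 -1.3 -1.4 -0.02 -0.01 0.04; 1 -4.6 -0.9 -1.5 -0.02 -0.01 0.04; 1 -4.6 -0.4 -1.6 -0.02 -0.01 0.04; 1 -4.6 -0.1 -1.7 -0.02 -0.01 0.04; 1 -4.6 0.2 -1.7 -0.02 -0.01 0.04; 1 -4.5 0.6 -1.7 -0.02 -0.01 0.04
```

```bash
python3 -m crank '1 -4.1 -1.7 -2 0 0 0; 1 -4.3 -1.5 -1.6 0 0 0; 1 -4.5 -1.3 -1.4 0 0 0; 1 -4.6 -0.9 -1.5 0 0 0; 1 -4.6 -0.4 -1.6 0 0 0; 1 -4.6 -0.1 -1.7 0 0 0; 1 -4.6 0.2 -1.7 0 0 0; 1 -4.5 0.6 -1.7 0 0 0; 1 0 0 0 0 0 0'; python3 meas.py pics/w5.png; python3 pl.py 9 -4,254 -4,248 -4,242 -4,236 -4,230 -4,224
```

```text
time_s: 5.48
ee_pos: [611.1, -40.6, 200.6]
ee_rot: [-179.3, 70.0, 107.3]
force: [-0.2, 0.7, 0.1]
gripper_width: 0.4
gripper_force: 0.1
dot 1460 [221.9 364.2] [ -20.  -110.2   67.5] r 129.2 th -121.5
dot 35 [638.2  36.3] [-20.   83.3 -88.5] r 121.5 th 43.25
cap 821 [527.7 142.2] [  0.   44.5 -45.7] r 63.8 th 44.22
cap 1 [313. 186.] [  0.  -67.5 -23.8] r 71.5 th -70.53
hub predicted px [[450.650172   232.90916714]]
tcp [-14.  -61.2  15.6] [ 24.5  32.8 105.1 -70.7  80.4  47.4] [-0.2  0.7  0.1] 5.475
q4 [-70.7  80.4  47.4] tip [ -3.7 -60.7  11.6]
9 0.3
1 -3.8 0.7 -1.7 -0.01 0 0.03; 1 -3.7 1.1 -1.6 -0.01 0 0.03; 1 -3.7 1.4 -1.5 -0.01 0 0.03; 1 -3.5 1.8 -1.5 -0.01 0 0.03; 1 -3.4 2 -1.5 -0.01 0 0.03; 1 -3.3 2.2 -1.5 -0.01 0 0.03; 1 -3.1 2.5 -1.5 -0.01 0 0.03; 1 -2.9 2.7 -1.5 -0.01 0 0.03; 1 -2.8 2.9 -1.4 -0.01 0 0.03
```

```bash
python3 -m crank '1 -3.8 0.7 -1.7 0 0 0; 1 -3.7 1.1 -1.6 0 0 0; 1 -3.7 1.4 -1.5 0 0 0; 1 -3.5 1.8 -1.5 0 0 0; 1 -3.4 2 -1.5 0 0 0; 1 -3.3 2.2 -1.5 0 0 0; 1 -3.1 2.5 -1.5 0 0 0; 1 -2.9 2.7 -1.5 0 0 0; 1 -2.8 2.9 -1.4 0 0 0; 1 0 0 0 0 0 0'; python3 meas.py pics/w6.png; python3 pl.py 6 -4,219 -4,214 -4,209
```

```text
time_s: 6.78
ee_pos: [627.5, -32.9, 233.2]
ee_rot: [-179.3, 70.0, 107.4]
force: [0.0, -0.1, -0.1]
gripper_width: 0.6
gripper_force: 0.1
dot 1955 [244.  364.3] [-20.  -80.5  99.5] r 128.0 th -141.02
dot 14 [212.6 325.9] [-20.  -97.5  81.4] r 127.0 th -129.88
cap 646 [433.9  51.9] [  0.   16.6 -63.7] r 65.9 th 14.58
hub predicted px [[408.91403709 162.05125045]]
tcp [-14.1 -43.   48.2] [ 24.6  31.5 101.1 -70.   82.2  42.3] [ 0.  -0.1 -0.1] 6.775
q4 [-70.   82.2  42.4] tip [ -3.9 -42.6  44.3]
6 0.3
1 -1.8 1.8 -1 -0.01 0 0.04; 1 -1.7 1.8 -1 -0.01 0 0.04; 1 -1.4 2.1 -0.8 -0.01 0 0.04; 1 -1.4 2.1 -0.8 -0.01 0 0.04; 1 -1.2 2.3 -0.8 -0.01 0 0.04; 1 -1.2 2.3 -0.8 -0.01 0 0.04
```

```bash
python3 -m crank '1 -1.8 1.8 -1 0 0 0; 1 -1.7 1.8 -1 0 0 0; 1 -1.4 2.1 -0.8 0 0 0; 1 -1.4 2.1 -0.8 0 0 0; 1 -1.2 2.3 -0.8 0 0 0; 1 0 0 0 0 0 0'; python3 meas.py pics/w7.png; python3 pl.py 4 -4,206 -4,202
```

```text
time_s: 7.58
ee_pos: [636.6, -28.4, 241.3]
ee_rot: [-179.2, 70.0, 107.5]
force: [-0.5, 0.9, 0.3]
gripper_width: 0.8
gripper_force: 0.2
dot 2288 [250.4 364.4] [-20.  -67.1 107.6] r 126.8 th -148.05
dot 13 [212.5 326. ] [-20.  -87.4  89.7] r 125.3 th -135.74
cap 658 [395.9  36.4] [  0.    6.6 -65.7] r 66.1 th 5.72
hub predicted px [[386.67368834 145.27074756]]
tcp [-14.3 -32.9  56.3] [ 24.6  31.6  99.2 -69.7  82.8  40.7] [-0.5  0.9  0.3] 7.575
q4 [-69.7  82.8  40.7] tip [ -4.1 -32.4  52.6]
4 0.3
1 -1.2 2.2 -0.7 -0.02 -0 0.07; 1 -1.2 2.2 -0.7 -0.02 -0 0.07; 1 -1 2.3 -0.7 -0.02 -0 0.07; 1 -0.9 2.4 -0.7 -0.02 -0 0.07
```

View pics/w7.png

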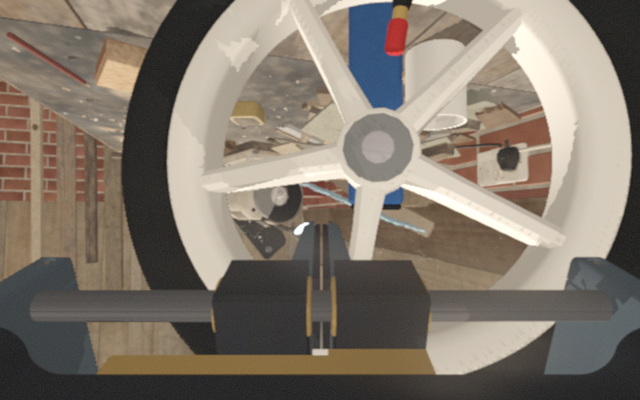

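The hub is at (377,150) and the cap at (397,37). Corrected for the hub offset, about 9° remain, so one more gentle push before I back off to measure.

```bash
python3 -m crank '1 -1.2 2.2 -0.7 0 0 0; 1 -1.1 2.2 -0.7 0 0 0; 1 -1 2.2 -0.7 0 0 0; 1 -0.9 2.2 -0.7 0 0 0; 1 0 0 0 0 0 0; 1 0 0 0 0 0 0'; python3 meas.py pics/w8.png; python3 pl.py 4 -50,206; python3 - <<'E'
import cv2,numpy as np
i=cv2.imread('pics/w8.png');g=cv2.cvtColor(i,cv2.COLOR_BGR2GRAY)
print(cv2.HoughCircles(cv2.medianBlur(g,5)[80:220,290:450],cv2.HOUGH_GRADIENT,1,100,param1=80,param2=20,minRadius=25,maxRadius=45))
E
```

```text
time_s: 8.38
ee_pos: [644.6, -24.8, 246.1]
ee_rot: [-179.2, 70.0, 107.5]
force: [-0.0, 0.4, 0.2]
gripper_width: 0.3
gripper_force: 0.0
dot 2748 [258.3 364.8] [-20.  -54.2 112.3] r 124.7 th -154.25
dot 38 [399.4 372.5] [-20.   14.5 111.4] r 112.4 th 172.6
cap 641 [365.5  28.7] [  0.   -1.3 -66.4] r 66.4 th -1.1
hub predicted px [[367.81622484 135.65488667]]
tcp [-14.3 -24.1  61.1] [ 24.6  31.9  97.7 -69.6  83.2  39.5] [-0.   0.4  0.2] 8.375
q4 [-69.6  83.2  39.5] tip [ -4.1 -23.6  57.3]
4 0.3
1 4.2 -2.5 -10.4 -0.02 -0 0.07; 1 4.2 -2.5 -10.4 -0.02 -0 0.07; 1 4.2 -2.5 -10.4 -0.02 -0 0.07; 1 4.2 -2.5 -10.4 -0.02 -0 0.07
[[[68.5 58.5 33.8]]]
```

```bash
python3 -m crank '1 0 -3 0 0 0 0; 1 4 -1.5 -11 0 0 0; 1 4 -1.5 -11 0 0 0; 1 4 -1.5 -11 0 0 0; 1 20 1 -34 0 0 0; 1 20 1 -34 0 0 0; 1 20 1 -34 0 0 0; 1 20 1 -34 0 0 0; 1 0 0 0 0 0 0; 1 0 0 0 0 0 0'; python3 meas.py pics/w9.png; python3 - <<'E'
import cv2
i=cv2.imread('pics/w9.png');cv2.imwrite('pics/w9c.png',cv2.resize(i[:280,140:500],None,fx=2,fy=2,interpolation=cv2.INTER_CUBIC))
E
```

```text
time_s: 9.68
ee_pos: [586.0, 156.5, 217.3]
ee_rot: [-179.0, 70.0, 107.6]
force: [-0.2, -1.3, -0.1]
gripper_width: 0.7
gripper_force: 0.0
dot 164 [348.6  83.6] [ -20.     1.5 -129.5] r 129.5 th 0.67
dot 136 [355.4 350.1] [-20.    8.9 145.8] r 146.0 th 176.52
cap 135 [347.  146.4] [  0.   -1.3 -66.5] r 66.5 th -1.11
hub predicted px [[346.51583008 206.00020525]]
tcp [-203.5   -1.7   32.3] [ 41.   37.6  91.1 -59.2  95.1  44.1] [-0.2 -1.3 -0.1] 9.675
```

View pics/w9c.png

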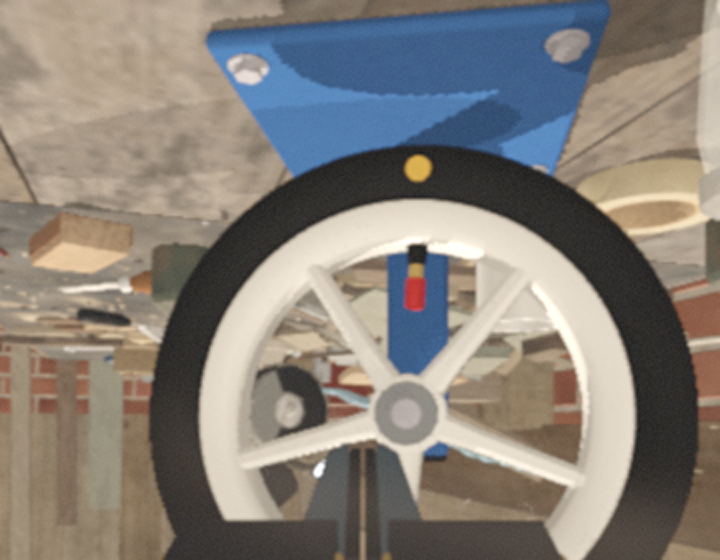

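The frontal view shows the hub at (405,412), the cap at (415,292) and the dot at (418,168). The three lie on one line, so the wheel is at about +2.4°. One small push remains, about 3 mm beyond the previous end point.

```bash
python3 - <<'E'
from h import *
from workcell import env
s=env.state()
plan(s,[W([-60,-31,61])],n=4)
s2=dict(s);s2["ee_pos"]=W([-60,-31,61]);plan(s2,[W([-14.3,-29,61.1])],n=4)
s2["ee_pos"]=W([-14.3,-29,61.1]);plan(s2,[W([-14.3,-21,61.3])],n=6)
E
```

```text
4 0.0
1 -19.1 -2.3 31.8 0 0 0; 1 -19.1 -2.3 31.8 0 0 0; 1 -19.1 -2.3 31.8 0 0 0; 1 -19.1 -2.3 31.8 0 0 0
4 0.0
1 -3.9 2.1 10.6 0 0 0; 1 -3.9 2.1 10.6 0 0 0; 1 -3.9 2.1 10.6 0 0 0; 1 -3.9 2.1 10.6 0 0 0
6 0.0
1 0 1.3 -0.2 0 0 0; 1 0 1.3 -0.2 0 0 0; 1 0 1.3 -0.2 0 0 0; 1 0 1.3 -0.2 0 0 0; 1 0 1.3 -0.2 0 0 0; 1 0 1.3 -0.2 0 0 0
```

```bash
python3 -m crank '1 -19.1 -2.3 31.8 0 0 0; 1 -19.1 -2.3 31.8 0 0 0; 1 -19.1 -2.3 31.8 0 0 0; 1 -19.1 -2.3 31.8 0 0 0; 1 0 0 0 0 0 0; 1 -3.9 2.1 10.6 0 0 0; 1 -3.9 2.1 10.6 0 0 0; 1 -3.9 2.1 10.6 0 0 0; 1 -3.9 2.1 10.6 0 0 0; 1 0 0 0 0 0 0'; python3 -c "
from h import *
from workcell import env
s=env.state();print(L(s['ee_pos']),s['qpos'][3],s['force'])"
```

```text
time_s: 10.98
ee_pos: [640.4, -27.5, 245.5]
ee_rot: [-179.0, 70.0, 107.5]
force: [-0.3, 0.4, -0.0]
gripper_width: 0.5
gripper_force: 0.0
[-13.63396436 -29.08444256  60.49265175] -69.57752924605073 [-0.27239308  0.3910889  -0.00278079]
```

```bash
python3 -m crank '1 0 1.3 -0.2 0 0 0; 1 0 1.3 -0.2 0 0 0; 1 0 1.3 -0.2 0 0 0; 1 0 1.3 -0.2 0 0 0; 1 0 1.3 -0.2 0 0 0; 1 0 1.4 -0.2 0 0 0; 1 0 0 0 0 0 0; 1 0 0 0 0 0 0'; python3 meas.py pics/w10.png;python3 - <<'E'
import cv2,numpy as np
i=cv2.imread('pics/w10.png');g=cv2.cvtColor(i,cv2.COLOR_BGR2GRAY)
print(cv2.HoughCircles(cv2.medianBlur(g,5)[80:220,290:450],cv2.HOUGH_GRADIENT,1,100,param1=80,param2=20,minRadius=25,maxRadius=45))
E
```

```text
time_s: 11.98
ee_pos: [647.5, -23.3, 246.0]
ee_rot: [-179.1, 70.0, 107.6]
force: [-2.2, 0.7, -0.1]
gripper_width: 0.2
gripper_force: 1.0
dot 2869 [259.8 365.1] [-20.  -50.2 112.4] r 123.1 th -155.93
dot 13 [212.4 325.8] [-20.  -75.5  94.5] r 120.9 th -141.35
cap 636 [354.9  29.6] [  0.   -4.  -66.5] r 66.7 th -3.48
cap 1 [231. 171.] [  0.  -75.5  12.6] r 76.6 th -99.44
hub predicted px [[361.08765153 136.10697927]]
tcp [-14.4 -20.9  61. ] [ 24.6  32.2  97.2 -69.5  83.3  39.2] [-2.2  0.7 -0.1] 11.975
[[[62.5 58.5 34.1]]]
```

The cap has moved 2.4° and now lines up with the hub. I'll back away and check.

```bash
python3 -m crank '1 0 -3 0 0 0 0; 1 0 -3 0 0 0 0; 1 4 -1.5 -11 0 0 0; 1 4 -1.5 -11 0 0 0; 1 4 -1.5 -11 0 0 0; 1 20 3 -34 0 0 0; 1 20 3 -34 0 0 0; 1 20 3 -34 0 0 0; 1 20 3 -34 0 0 0; 1 0 0 0 0 0 0'; python3 -m crank '1 0 0 0 0 0 0'; python3 meas.py pics/w11.png; python3 - <<'E'
import cv2
i=cv2.imread('pics/w11.png');cv2.imwrite('pics/w11c.png',cv2.resize(i[:280,140:500],None,fx=2,fy=2,interpolation=cv2.INTER_CUBIC))
E
```

```text
time_s: 13.28
ee_pos: [593.9, 162.6, 216.5]
ee_rot: [-179.0, 69.9, 107.9]
force: [0.5, -1.2, 0.0]
gripper_width: 0.5
gripper_force: 0.0
time_s: 13.4
ee_pos: [594.0, 159.5, 217.5]
ee_rot: [-179.0, 70.0, 107.6]
force: [0.6, -0.4, 0.3]
gripper_width: 0.1
gripper_force: 0.0
dot 168 [335.2  83.8] [ -20.    -4.1 -129.6] r 129.6 th -1.81
dot 107 [349.7 349.9] [-20.   11.7 145.8] r 146.3 th 175.41
cap 131 [336.9 146.1] [  0.   -3.9 -66.8] r 66.9 th -3.32
hub predicted px [[338.09944913 205.83922032]]
tcp [-202.9    6.9   32.5] [ 40.7  38.2  89.8 -59.4  95.3  43.4] [ 0.6 -0.4  0.3] 13.4
```

View pics/w11c.png

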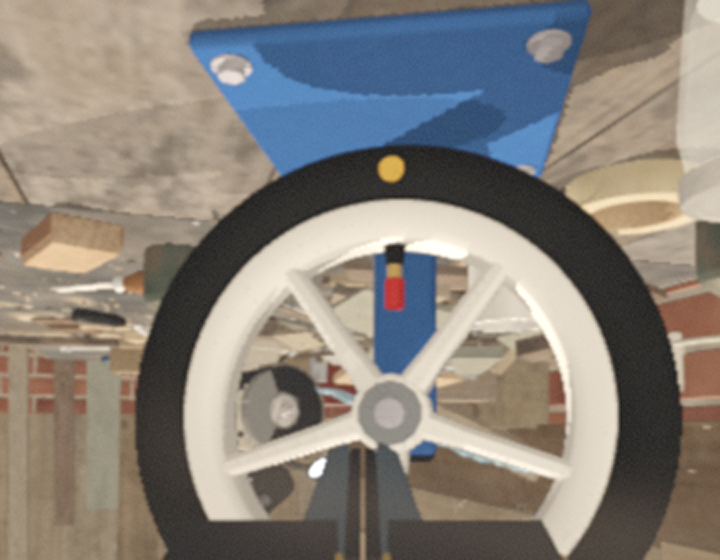

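The dot at (391,168), the cap at (394,293) and the hub at (389,411) line up vertically to within about 0.3°. The hand is clear and the arm is still.

```bash
python3 -c "
from workcell import env
print(env.job_done())"
```

```text
the job is handed in; nothing more can be done
None
```

I pushed the wheel round by one spoke until the valve was at the very bottom with its stem pointing straight up at the hub (within about half a degree by camera), then drew the hand clear and handed the job in at about 13 s.

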